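# Load a sample bottle past the one-way gate of an infeed lane

## Task

Stand the lone sample bottle upright in the flared mouth of the infeed lane and push it along the lane, without lifting it over or jamming it, through the sprung swing gate until the gate has fallen shut behind it. Then feel for the sprung buffer of the stop, press the bottle home on it firmly but gently (about 10 N, for about a second), ease off and leave the bottle standing free behind the shut gate. Do not disturb the other things.

Things in the scene. Friction and masses are not known exactly. Their poses are not given: they have to be found in the camera images.
- sample_bottle: The lone sample bottle, loose, upright, just right of the lane (not the cluster far right): cream body 54 mm across up to 80 mm high, white ribbed cap 48 mm across from 74 to 97 mm high; 80 to 160 g. Origin: centre of its underside, z up; round, yaw does not matter. Grasp the cap from above, fingertips 74 mm or more above its underside: so the fingers clear rails, gate and stop.
- lane: Fixed lane: aluminium plate 360 x 130 x 4 mm, two grey rails 40 mm high on it. Origin: centre of the plate's underside, on the lane's middle line; x = direction of travel (mouth -x, stop +x), z up. A bottle in the lane has its underside at z = 4 mm. Rails 58 mm apart; past the gate the +y rail is set back (inner face y = 42 mm) for the open gate leaf.
- lane_mouth (a point): Point on the plate's top, on the middle line, at x = -120 mm in the lane's frame: a bottle with its underside centred here stands between the rails, clear of the shut gate. The rails begin at x = -130 mm; before that they flare to about 95 mm apart at x = -170 mm.
- lane_bay (a point): Point on the plate's top, on the middle line, at x = +45 mm in the lane's frame, behind the gate. A bottle centred here has passed the gate, which then falls shut behind it, and never touches the stop's buffer yet.
- gate (a joint): Opening angle of the steel gate leaf (rad): 0 = shut across the lane at x = -50 mm in the lane's frame, 1.57 = open along the lane. It opens only in the direction of travel, pushed by the bottle, and its spring shuts it (0.045 to 0.09 N m, about 1 to 3 N at the bottle). Leaf 59 mm long, 3 mm thick, top 42 mm above the worktop.
- gate_hinge (a point): Point on the gate's upright hinge axis, 24 mm above the worktop, at x = -50 mm, y = +34 mm in the lane's frame; the shut leaf runs from it in the lane's -y direction.
- stop_block: Fixed block 20 x 60 x 66 mm across the lane's far end. Origin: centre of its underside, at x = +145 mm in the lane's frame, 4 mm above the worktop. A screw through it holds a sprung black rubber buffer (22 mm disc) facing the bottle. The screw's setting is not measured and varies: the bottle's centre is at x = +55 to +91 mm when it meets the buffer.
- buffer_axis (a point): Point on the stop block's front face, on the buffer's axis, 56 mm above the worktop (it does not move with the buffer). The buffer gives way at 2.5 N, yields 1 mm per further 2.5 N and bottoms at 8 mm. Press the upright bottle on it with 6 to 14 N for at least 0.5 s, the gate being shut; over 20 N harms it. Then ease the bottle back about 5 mm before letting go.
- tape_roll: Bystander: beige tape roll lying flat, 96 mm across, 25 mm high, near the worktop's front edge. Origin: centre of its underside. Leave alone.
- marker: Bystander: black marker pen lying near the front edge, 133 x 31 x 14 mm. Origin: under its centre. Leave alone.
- beaker: Bystander: clear beaker, 85 mm across, 86 mm tall, at the right. Origin: centre of its underside. Leave alone.
- timer: Bystander: white bench timer, 56 x 65 x 60 mm, at the left beyond the lane's end. Origin: centre of its underside. Leave alone.
Things that resemble listed ones, but are neither listed nor needed, are in the scene too. Leave any blue or green look-alike of the sample_bottle alone.

How it is judged:
By the outcome, as a careful person would: the job done as asked, in the order asked, and still so for the second after the job is handed in, with the robot touching nothing.
It also fails if it takes over 61 s, if anything falls off the work surface, if the arm or the gripper's body presses on something with over 40 N, if the wrist force passes 120 N, or if a joint passes its speed limit or range.

## Robot

A 6-joint arm with a two-finger parallel gripper is mounted at the origin on a cart in front of the work surface, level with it; the furniture and walls round the work are solid. World frame = base frame: x ahead of the robot, y to its left, z up, the work surface at z = 0. Lengths are in m, angles in rad, forces in N, time in s.
With the tool pointing down it reaches from about 0.4 to 0.825 m from the base axis. Payload 7 kg.
Tool frame: the origin (TCP) lies at the very end of the fingers, on their centre line; the grasp point (between the pads) lies 19 mm behind it; z points along the fingers, y is the line along which they close (so a half turn about z gives the same grasp; the last joint's range is limited). The gripper opens to 88 mm and grips with 3 to 60 N. Pads are 19 mm wide; open, the fingers measure 130 mm over their backs; the gripper's body (78 mm by 193 mm) begins 47 mm behind the grasp point.
Start: joints at [1.568, 0.359, 0.012, 0, -1.224, -0.288], TCP at [0.194, 0.647, 0.227] pointing down, gripper open.
Joint ranges: [-3.07, 3.07], [-1.43, 2.12], [-1.02, 1.25], [-3.03, 1.67], [-3.05, -0], [-3.03, 3.03]. Speed limits (rad/s): [2.39, 2.39, 3.01, 3.14, 3.14, 3.14].

## Interface

Orientations are given as [roll, pitch, yaw] about the fixed x, y, z axes, in that order (R = Rz(yaw) Ry(pitch) Rx(roll)).
In Python, from station import arm gives the robot as it stands.
- The arm moves only by the tool step_arm, never from a script. Its argument "rows" is a list of rows, each a list of 5 numbers: the shift along the world's x, y, z in m, then the turn about the world's z in rad, then the finger opening in m, from 0 to 0.0876. In form: [[x, y, z, spin, gripper], ...]. A call has 1 to 20 rows; each row is the pose to reach, as a shift and turn from the pose commanded when the call began; what a row does not reach only later rows make up. A row lasts 1/10 s, in which the tool goes at most 50 mm and 8.59 degrees, less where a joint would pass 70% of its speed; a pose out of reach is approached as far as the arm can. A call with a gripper value outside its range is refused whole. The fingers move at their own pace and stop on an object; "newtons" is the grip in N (left out, the last holds). Time passes only in rows, so rows that repeat a pose let the fingers close. It gives the time, the measured TCP pose, the force, the opening and the grip force at its end, in the units of the state.
- arm.get_state(): the state, without advancing time (a new reading comes with each control period).
- arm.grab_frame(name): name is "side" or "top" or "wrist"; returns a dict with "color" (480x640x3 uint8, blue, green, red), "vfov" (degrees; the focal length in pixels is half the picture's height over the tangent of half this angle, whatever the lens; pixels are square), "cx", "cy" (the principal point, pixels), "rvec" (rotation vector, rad) and "tvec" (3), from world to camera coordinates, as OpenCV has them. Camera axes: x right, y down, z forward; pixel columns grow to the right and rows downward; lengths in m; the calibration is good to about 2 mm. A picture is of the moment at which its call begins. There is no depth.
- arm.job_done(): hands the job in; it is judged then, once.
The state is a dict: "t": time; "q": joint angles; "qd": joint speeds; "joint_efforts": joint torques, N m; "eef_pos": TCP position; "ee_rot": TCP orientation; "force": force on the tool from outside, world axes, zero at the start; "moment": the same for the moment, N m; "width": finger opening in m; "gripper_force": force on a finger pad.
Only numpy, scipy, OpenCV 4.12 (cv2) and the standard library are available. Lean on these libraries where they do the work, as an engineer would, in place of code of your own. Each camera call takes 0.05 s, during which the arm holds its last target. There are 200 camera calls.

## Working session

There is one attempt and no reset: what is moved stays moved. The work goes in short steps, Python scripts to look and compute and a tool call to move; the robot and the scene stay as the last step left them, time stands still between calls to the robot, and variables do not carry over. Pictures are saved under pics/ and viewed, at most 10 in all, crops included, and the job is handed in when it is done.

Besides the shell and the picture viewer there is one more tool, called after "Call:" as name([rows], argument=value, ...), one row to a line, values as JSON. step_arm: Moves the arm, as the interface text tells. Its arguments: {"type":"object","properties":{"rows":{"type":"array"},"newtons":{"type":"number"}},"required":["rows"]}

```bash
mkdir -p pics
cat > h.py <<'E'
import numpy as np, cv2, pickle
from station import arm
def grab(n,f):
    d=arm.grab_frame(n); cv2.imwrite(f'pics/{f}.png',d['color']); pickle.dump(d,open(f'pics/{f}.pkl','wb')); return d
def load(f): return pickle.load(open(f'pics/{f}.pkl','rb'))
def K(d):
    f=240/np.tan(np.radians(d['vfov'])/2); return np.array([[f,0,d['cx']],[0,f,d['cy']],[0,0,1.]])
def ray(d,u,v):
    R=cv2.Rodrigues(np.array(d['rvec'],float))[0]; t=np.array(d['tvec'],float).ravel()
    return -R.T@t, R.T@np.linalg.inv(K(d))@np.array([u,v,1.])
def at(d,u,v,z):
    c,r=ray(d,u,v); return c+r*(z-c[2])/r[2]
def proj(d,P):
    return cv2.projectPoints(np.array(P,float).reshape(-1,3),np.array(d['rvec'],float),np.array(d['tvec'],float),K(d),None)[0].reshape(-1,2)
E
python3 - <<'E'
from h import *
for n in ('top','side'):
    d=grab(n,n+'0'); print(n,d['vfov'],d['cx'],d['cy'],ray(d,320,240))
print({k:d.keys() for k in [0]}); print(arm.get_state())
E
```

```text
top 48.83696433781046 321.9929544040756 239.6025495901415 (array([ 0.41500365, -0.06462837,  1.40133725]), array([ 0.03919635,  0.00241862, -0.999236  ]))
side 47.11716397679482 313.4976733253605 237.3381416503264 (array([ 0.06829829, -1.22596285,  1.13131632]), array([ 0.26345467,  0.69733984, -0.66668712]))
{0: dict_keys(['color', 'vfov', 'cx', 'cy', 'rvec', 'tvec'])}
{'t': 0.1, 'q': array([ 1.56813026e+00,  3.59303489e-01,  1.11653113e-02, -2.97525579e-04,
       -1.22409020e+00, -2.88084984e-01]), 'qd': array([-0.0010241 , -0.00085504,  0.00235911,  0.00141579, -0.00092814,
        0.00125588]), 'joint_efforts': array([-2.35984517e-03, -5.84164023e+01,  2.93752956e+01,  7.01557964e+00,
        1.02195988e-02, -5.52056918e-05]), 'eef_pos': array([0.19341784, 0.64625017, 0.22573243]), 'ee_rot': array([ 3.14014014e+00, -1.38721972e-04, -2.90852253e-01]), 'force': array([-0.92673824,  0.98261608,  0.07383253]), 'moment': array([ 0.00136965, -0.03212869,  0.0095777 ]), 'gripper_force': 0.0, 'width': 0.08747655736880033}
```

View pics/top0.png

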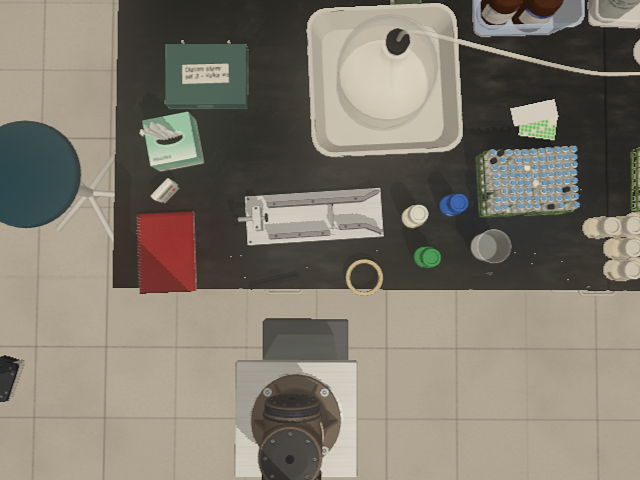

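View pics/side0.png

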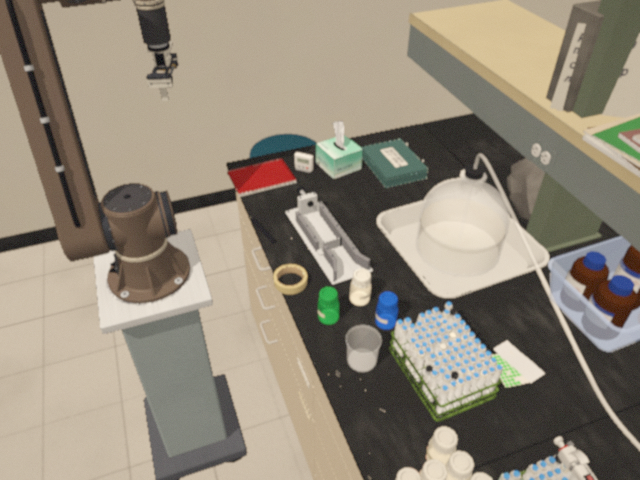

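The top view shows the lane at about (247..383, 190..245), with the stop at the left (250,215) and the mouth at the right. There are four bottle candidates: cream at (415,215), blue at (454,205), green at (427,257), and the cream cluster at (585-640, 215-280). The lone cream one just right of the lane fits the description. I'll confirm it in an enlarged crop.

Run:
```python
from h import *
a=load('top0')['color'][175:270,235:475]; a=cv2.resize(a,None,fx=3.3,fy=3.3,interpolation=cv2.INTER_CUBIC)
b=load('side0')['color'][180:330,260:410]; b=cv2.resize(b,(280,280),interpolation=cv2.INTER_CUBIC)
o=np.zeros((a.shape[0]+280,a.shape[1],3),np.uint8); o[:a.shape[0]]=a;o[a.shape[0]:,:280]=b
cv2.imwrite('pics/c1.png',o); print(a.shape)
```

```text
(314, 792, 3)
```

View pics/c1.png

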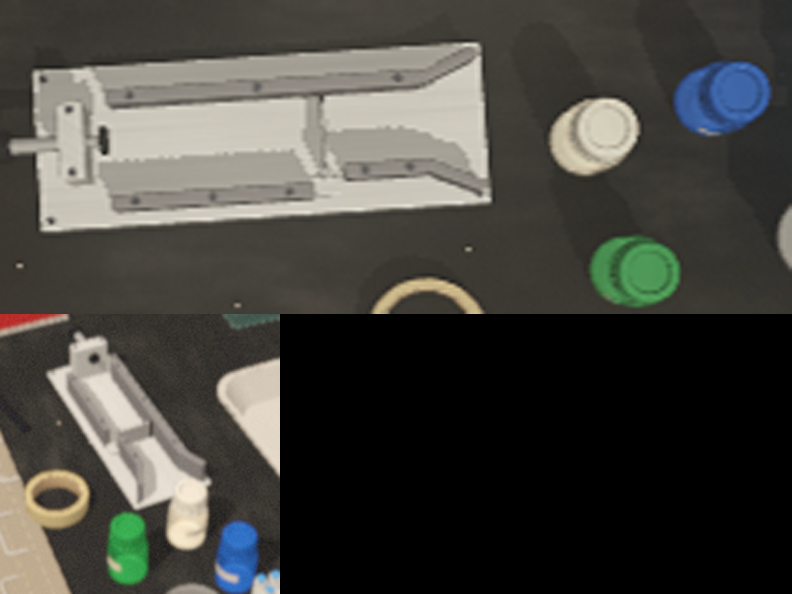

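The crop confirms it: the lone cream bottle's cap centre is at crop (606,125), and the plate corners are at (34,71), (480,43), (491,202) and (41,231). The gate is across at about x=315, and the buffer at (103,140).

```bash
python3 - <<'E'
from h import *
d=load('top0'); s=load('side0')
U=lambda p:(235+(p[0]+.5)/3.3-.5,175+(p[1]+.5)/3.3-.5)
C=np.array([at(d,*U(p),.004) for p in [(34,71),(480,43),(491,202),(41,231)]])[:,:2]
L=np.array([[.18,-.065],[-.18,-.065],[-.18,.065],[.18,.065]])
a=L-L.mean(0); c=C-C.mean(0)
u,_,vt=np.linalg.svd(a.T@c); R=(u@np.diag([1,np.linalg.det(u@vt)])@vt).T
t=C.mean(0); th=np.arctan2(R[1,0],R[0,0]); print('lane',t,th,'res mm',1e3*(a@R.T+t-C))
print('cap top',at(d,*U((606,125)),.097), 'body base-ish')
for x in (-.12,-.05,.045,.055,.091): print(x,t+R@[x,0])
# side check: project plate corners
print(proj(s,np.c_[L@R.T+t,[.004]*4]), proj(s,[*at(d,*U((606,125)),.097)]))
E
python3 - <<'E'
import cv2
a=cv2.imread('pics/side0.png')[180:320,270:410]
cv2.imwrite('pics/c2.png',cv2.resize(a,None,fx=4,fy=4,interpolation=cv2.INTER_CUBIC))
E
```

```text
lane [ 0.53326175 -0.04480258] 1.639193185470625 res mm [[ 0.6697821   0.6875276 ]
 [ 0.64840038  0.1994657 ]
 [-0.96778753  0.26317336]
 [-0.35039495 -1.15016666]]
cap top [ 0.53553194 -0.30437044  0.097     ] body base-ish
-0.12 [ 0.54146297 -0.16452201]
-0.05 [ 0.53667893 -0.09468568]
0.045 [5.30186289e-01 9.21994558e-05]
0.055 [0.52950285 0.01006882]
0.091 [0.52704249 0.04598464]
[[320.55371216 200.22441882]
 [372.31487475 269.5182653 ]
 [331.75588748 282.97298744]
 [284.42678609 210.33013915]] [[362.12898557 272.70655106]]
```

View pics/c2.png

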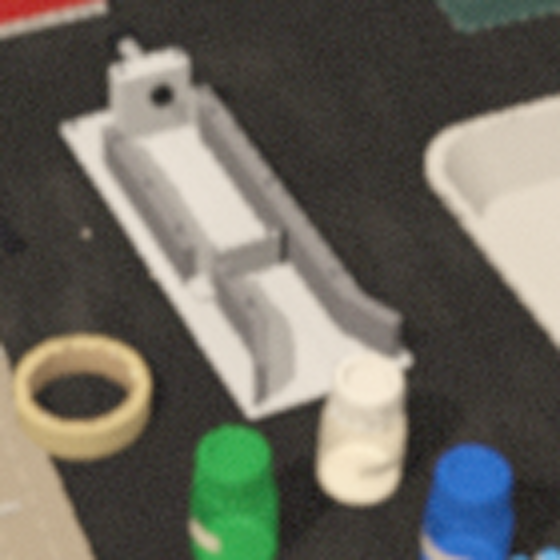

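The crop gives a cap top at full-frame (362,273) and a plate corner at (372,270). Both agree with the projected top-view estimates to about 1-2 px. I'm moving over the bottle, with the fingers closing along the lane.

Call:
step_arm([
  [0.25,-0.3,0,0.36,0.087],
  [0.25,-0.3,0,0.36,0.087],
  [0.25,-0.3,0,0.36,0.087],
  [0.25,-0.3,0,0.36,0.087],
  [0.25,-0.3,0,0.36,0.087],
  [0.25,-0.3,0,0.36,0.087],
  [0.25,-0.3,0,0.36,0.087],
  [0.25,-0.3,0,0.36,0.087],
  [0.3415,-0.65,0,0.36,0.087],
  [0.3415,-0.65,0,0.36,0.087],
  [0.3415,-0.65,0,0.36,0.087],
  [0.3415,-0.65,0,0.36,0.087],
  [0.3415,-0.65,0,0.36,0.087],
  [0.3415,-0.65,0,0.36,0.087],
  [0.3415,-0.65,0,0.36,0.087],
  [0.3415,-0.85,0,0.36,0.087],
  [0.3415,-0.85,0,0.36,0.087],
  [0.3415,-0.85,0,0.36,0.087],
  [0.3415,-0.85,0,0.36,0.087],
  [0.3415,-0.85,0,0.36,0.087],
])

```text
t: 2.1
eef_pos: [0.5342, -0.2074, 0.2259]
ee_rot: [3.141, 0.001, 0.065]
force: [-0.2, 0.7, -0.3]
width: 0.0869
gripper_force: 0.0
```

Run:
```python
from h import *
d=grab('wrist','w1'); s=arm.get_state(); print(s['t'],s['eef_pos'],s['ee_rot'],s['force'],s['q'])
print(proj(d,[[.5355,-.3044,.097],[.5355,-.3044,0]]))
```

```text
2.15 [ 0.53428385 -0.20699861  0.22577312] [3.14139902e+00 1.56874718e-03 6.52374602e-02] [ 0.63444875 -1.21154771  1.00164116] [-2.80580834e-02  1.93262913e-01 -2.18280292e-01  3.69560796e-04
 -1.16079703e+00  1.66394445e+00]
[[442.44435647 234.80798246]
 [412.40538182 207.69872954]]
```

View pics/w1.png

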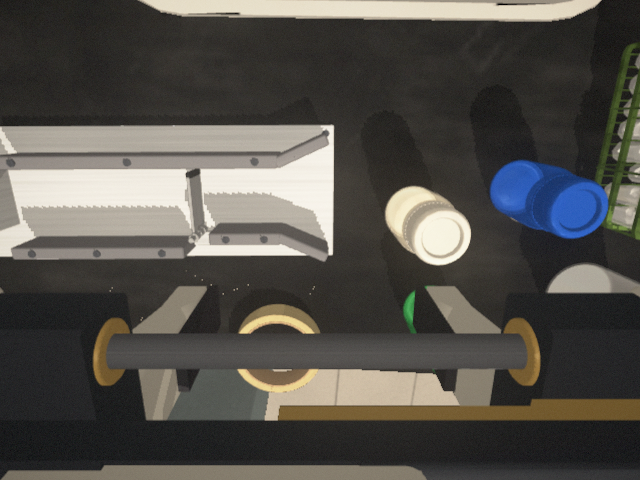

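The wrist view has the cap top at (441,236), against a predicted (442,235). The plate mouth corners are at (333,126) and (333,255). I'll use these to refine the lane.

Run:
```python
from h import *
d=load('w1')
print('cap',at(d,441,236,.097)); 
A,B=at(d,333,126,.004),at(d,333,255,.004); print('corners',A,B,(A+B)/2, np.linalg.norm(A-B))
th=1.6392;t=np.array([.53326,-.0448]);R=np.array([[np.cos(th),-np.sin(th)],[np.sin(th),np.cos(th)]])
print([t+R@x for x in ([-.18,-.065],[-.18,.065],[-.18,0],[-.15,0])])
# rail top inner edges straight section, detect on vertical profile
im=cv2.cvtColor(d['color'],cv2.COLOR_BGR2GRAY)
for x in (60,110,160,230,255): print(x,' '.join(f'{y}:{im[y,x]}' for y in range(145,265,3)))
```

```text
cap [ 0.53448279 -0.30344516  0.097     ]
corners [ 0.60903936 -0.21843059  0.004     ] [ 0.48151474 -0.22832726  0.004     ] [ 0.54527705 -0.22337893  0.004     ] 0.12790805878243347
[array([ 0.61041105, -0.21993628]), array([ 0.48071507, -0.22882182]), array([ 0.54556306, -0.22437905]), array([ 0.54351255, -0.19444921])]
60 145:166 148:176 151:169 154:78 157:129 160:144 163:143 166:147 169:182 172:232 175:233 178:235 181:230 184:232 187:234 190:234 193:235 196:235 199:236 202:234 205:235 208:172 211:169 214:170 217:168 220:169 223:169 226:168 229:172 232:168 235:154 238:82 241:80 244:79 247:92 250:140 253:142 256:139 259:82 262:50
110 145:169 148:173 151:156 154:86 157:139 160:148 163:150 166:150 169:213 172:233 175:237 178:235 181:234 184:237 187:238 190:237 193:236 196:238 199:237 202:239 205:220 208:176 211:171 214:179 217:174 220:177 223:173 226:176 229:177 232:175 235:149 238:80 241:80 244:84 247:98 250:143 253:144 256:145 259:89 262:53
160 145:174 148:169 151:147 154:86 157:145 160:152 163:149 166:153 169:215 172:234 175:234 178:234 181:235 184:237 187:237 190:237 193:236 196:239 199:236 202:239 205:212 208:175 211:176 214:178 217:175 220:177 223:180 226:176 229:179 232:174 235:140 238:84 241:86 244:86 247:103 250:92 253:89 256:101 259:66 262:52
230 145:180 148:176 151:138 154:92 157:148 160:153 163:154 166:153 169:222 172:240 175:237 178:238 181:235 184:237 187:240 190:235 193:239 196:173 199:179 202:177 205:177 208:173 211:177 214:177 217:177 220:175 223:108 226:89 229:86 232:88 235:144 238:150 241:151 244:163 247:237 250:238 253:236 256:76 259:59 262:58
255 145:178 148:179 151:134 154:90 157:142 160:102 163:99 166:145 169:230 172:240 175:237 178:239 181:236 184:237 187:239 190:237 193:180 196:175 199:179 202:178 205:180 208:176 211:179 214:178 217:180 220:179 223:111 226:88 229:90 232:90 235:144 238:153 241:154 244:168 247:238 250:237 253:237 256:56 259:55 262:54
```

Call:
step_arm([
  [0.0012,-0.05,0,0.003,0.087],
  [0.0012,-0.0972,0,0.003,0.087],
  [0.0012,-0.0972,-0.03,0.003,0.087],
  [0.0012,-0.0972,-0.06,0.003,0.087],
])

```text
t: 2.55
eef_pos: [0.5365, -0.3013, 0.166]
ee_rot: [3.141, -0.001, 0.07]
force: [-0.1, -0.4, -1.0]
width: 0.0866
gripper_force: 0.0
```

Call:
step_arm([
  [0,0,0,0,0.087],
  [0,0,0,0,0.087],
  [0,0,-0.03,0,0.087],
  [0,0,-0.06,0,0.087],
  [0,0,-0.08,0,0.087],
  [0,0,-0.089,0,0.087],
  [0,0,-0.089,0,0.087],
  [0,0,-0.089,0,0.087],
])

```text
t: 3.35
eef_pos: [0.5375, -0.3007, 0.0794]
ee_rot: [3.141, -0.002, 0.073]
force: [-0.5, 0.5, 0.6]
width: 0.0871
gripper_force: 0.0
```

Call:
step_arm([
  [-0.002,-0.003,-0.001,-0.004,0.087],
  [-0.002,-0.003,-0.001,-0.004,0.087],
  [-0.002,-0.003,-0.001,-0.004,0.087],
  [-0.002,-0.003,-0.001,-0.004,0.03],
  [-0.002,-0.003,-0.001,-0.004,0.03],
  [-0.002,-0.003,-0.001,-0.004,0.03],
  [-0.002,-0.003,-0.001,-0.004,0.03],
  [-0.002,-0.003,-0.001,-0.004,0.03],
  [-0.002,-0.003,-0.001,-0.004,0.03],
  [-0.002,-0.003,-0.001,-0.004,0.03],
], newtons=15)

```text
t: 4.35
eef_pos: [0.5343, -0.3036, 0.0765]
ee_rot: [3.142, -0.0, 0.068]
force: [-0.3, -0.4, -0.8]
width: 0.0466
gripper_force: 15.0
```

Call:
step_arm([
  [0,0,0.03,0,0.03],
  [0,0,0.06,0,0.03],
  [0.004,0.04,0.06,0,0.03],
  [0.0087,0.08,0.06,0,0.03],
  [0.0087,0.109,0.06,0,0.03],
  [0.0087,0.109,0.06,0,0.03],
  [0.0087,0.109,0.04,0,0.03],
  [0.0087,0.109,0.025,0,0.03],
  [0.0087,0.109,0.015,0,0.03],
  [0.0087,0.109,0.015,0,0.03],
  [0.0087,0.109,0.015,0,0.03],
])

```text
t: 5.45
eef_pos: [0.5431, -0.1949, 0.0917]
ee_rot: [3.141, 0.0, 0.068]
force: [0.6, -0.0, -0.6]
width: 0.0471
gripper_force: 14.9
```

Run:
```python
from h import *
d=grab('wrist','w2'); s=arm.get_state(); print(s['t'],s['eef_pos'],s['force'])
t=grab('top','t2')['color'][160:270,235:455]
o=np.vstack([cv2.resize(t,(600,300),interpolation=cv2.INTER_CUBIC),cv2.resize(d['color'][60:320],(600,244))[:244]])
cv2.imwrite('pics/c3.png',o)
```

```text
5.5 [ 0.54339709 -0.19492427  0.09211329] [-0.11870636 -0.3427665  -1.27738254]
```

View pics/c3.png

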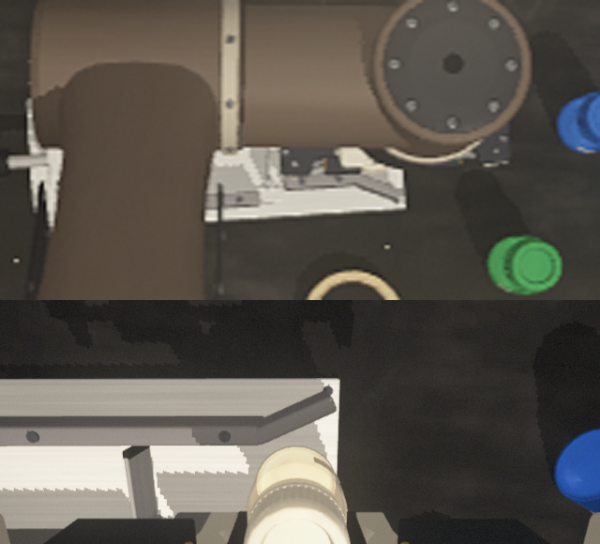

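The view shows the bottle held over the mouth, inside the flare and clear of the far rail. I'm lowering it onto the plate.

Call:
step_arm([
  [0,0,-0.005,0,0.03],
  [0,0,-0.009,0,0.03],
  [0,0,-0.011,0,0.03],
  [0,0,-0.011,0,0.03],
  [0,0,-0.011,0,0.03],
])

```text
t: 6.05
eef_pos: [0.5429, -0.1946, 0.0805]
ee_rot: [3.142, 0.0, 0.068]
force: [0.6, -0.5, -1.0]
width: 0.0469
gripper_force: 14.9
```

Call:
step_arm([
  [0,0,-0.0005,0,0.03],
  [0,0,-0.001,0,0.03],
  [0,0,-0.001,0,0.03],
  [0,0,-0.001,0,0.03],
])

```text
t: 6.45
eef_pos: [0.5435, -0.1947, 0.0804]
ee_rot: [3.141, -0.001, 0.069]
force: [-1.3, -0.2, 5.9]
width: 0.0471
gripper_force: 15.1
```

Call:
step_arm([
  [0,0,0,0,0.06],
  [0,0,0.0005,0,0.06],
  [0,0,0.0005,0,0.06],
  [0,0,0.0005,0,0.06],
  [0,0,0.0005,0,0.03],
  [0,0,0.0005,0,0.03],
  [0,0,0.0005,0,0.03],
  [0,0,0.0005,0,0.03],
  [0,0,0.0005,0,0.03],
], newtons=12)

```text
t: 7.35
eef_pos: [0.5428, -0.1946, 0.08]
ee_rot: [-3.142, 0.0, 0.068]
force: [0.5, -0.2, -0.7]
width: 0.047
gripper_force: 12.0
```

Call:
step_arm([
  [-0.0003,0.005,0,0,0.03],
  [-0.0007,0.01,0,0,0.03],
  [-0.001,0.015,0,0,0.03],
  [-0.0014,0.02,0,0,0.03],
  [-0.0017,0.025,0,0,0.03],
  [-0.002,0.03,0,0,0.03],
  [-0.0024,0.035,0,0,0.03],
  [-0.0027,0.04,0,0,0.03],
  [-0.003,0.045,0,0,0.03],
  [-0.003,0.045,0,0,0.03],
])

```text
t: 8.35
eef_pos: [0.5402, -0.1489, 0.0803]
ee_rot: [-3.141, -0.001, 0.069]
force: [2.0, 0.3, 1.7]
width: 0.0468
gripper_force: 12.0
```

Run:
```python
from h import *
F=[]
for i in range(8):
    arm.grab_frame('wrist'); F.append(arm.get_state()['force'])
print(np.mean(F,0),np.std(F,0))
```

```text
[1.91998365 2.09543025 3.7043704 ] [0.46197196 0.97419497 0.67648623]
```

Call:
step_arm([
  [0.0008,0,0.0005,0,0.03],
  [0.0008,0,0.0005,0,0.03],
  [0.0005,0.005,0.0005,0,0.03],
  [0.0002,0.01,0.0005,0,0.03],
  [0.0002,0.01,0.0005,0,0.03],
])

```text
t: 9.25
eef_pos: [0.5397, -0.1391, 0.0803]
ee_rot: [3.142, 0.001, 0.069]
force: [1.1, 1.1, -0.1]
width: 0.047
gripper_force: 12.0
```

Run:
```python
from h import *
F=[]
for i in range(6):
    arm.grab_frame('wrist'); F.append(arm.get_state()['force'])
print(np.mean(F,0),np.std(F,0),arm.get_state()['eef_pos'])
```

```text
[ 0.63530214  0.75516719 -0.53532169] [0.42430588 0.40462059 0.39474396] [ 0.53983168 -0.139492    0.08033884]
```

Call:
step_arm([
  [-0.0003,0.005,0,0,0.03],
  [-0.0007,0.01,0,0,0.03],
  [-0.001,0.015,0,0,0.03],
  [-0.0014,0.02,0,0,0.03],
  [-0.0017,0.025,0,0,0.03],
  [-0.002,0.03,0,0,0.03],
  [-0.0024,0.035,0,0,0.03],
  [-0.0027,0.04,0,0,0.03],
  [-0.003,0.045,0,0,0.03],
  [-0.0034,0.05,0,0,0.03],
])

```text
t: 10.55
eef_pos: [0.5376, -0.0894, 0.0811]
ee_rot: [3.141, -0.002, 0.069]
force: [2.6, -4.4, 0.4]
width: 0.0471
gripper_force: 12.1
```

Call:
step_arm([
  [0.0,0.005,-0.0003,0,0.03],
  [-0.0002,0.01,-0.0003,0,0.03],
  [-0.0006,0.015,-0.0003,0,0.03],
  [-0.001,0.02,-0.0003,0,0.03],
  [-0.0013,0.025,-0.0003,0,0.03],
  [-0.0016,0.03,-0.0003,0,0.03],
  [-0.002,0.035,-0.0003,0,0.03],
  [-0.0023,0.04,-0.0003,0,0.03],
  [-0.0027,0.045,-0.0003,0,0.03],
  [-0.003,0.05,-0.0003,0,0.03],
])

```text
t: 11.55
eef_pos: [0.5342, -0.0392, 0.0808]
ee_rot: [3.141, -0.001, 0.069]
force: [1.8, -5.2, 5.0]
width: 0.0468
gripper_force: 12.2
```

Call:
step_arm([
  [-0.0003,0.005,0,0,0.03],
  [-0.0007,0.01,0,0,0.03],
  [-0.001,0.015,0,0,0.03],
  [-0.0014,0.02,0,0,0.03],
  [-0.0017,0.025,0,0,0.03],
  [-0.002,0.03,0,0,0.03],
  [-0.0024,0.035,0,0,0.03],
  [-0.0027,0.04,0,0,0.03],
  [-0.0027,0.04,0,0,0.03],
  [-0.0027,0.04,0,0,0.03],
])

```text
t: 12.55
eef_pos: [0.5309, 0.001, 0.0806]
ee_rot: [-3.141, -0.0, 0.068]
force: [1.7, -1.6, 6.2]
width: 0.0467
gripper_force: 12.1
```

Run:
```python
from h import *
F=[]
for i in range(5):
    arm.grab_frame('wrist'); F.append(arm.get_state()['force'])
d=grab('wrist','w4'); s=grab('side','s4')
print(np.mean(F,0),arm.get_state()['eef_pos'],arm.get_state()['ee_rot'])
o=np.hstack([cv2.resize(d['color'][100:400],None,fx=.7,fy=.7),cv2.resize(s['color'][180:320,270:410],(350,350))[:210]]) if 0 else None
a=cv2.resize(s['color'][180:320,270:410],(400,400),interpolation=cv2.INTER_CUBIC); b=cv2.resize(d['color'],(400,300))
o=np.zeros((400,800,3),np.uint8);o[:,:400]=a;o[:300,400:]=b; cv2.imwrite('pics/c4.png',o)
```

```text
[ 0.70883758 -1.81975087  5.58356231] [0.53092982 0.00095945 0.08059464] [-3.14111144e+00 -1.79030643e-04  6.81040512e-02]
```

View pics/c4.png

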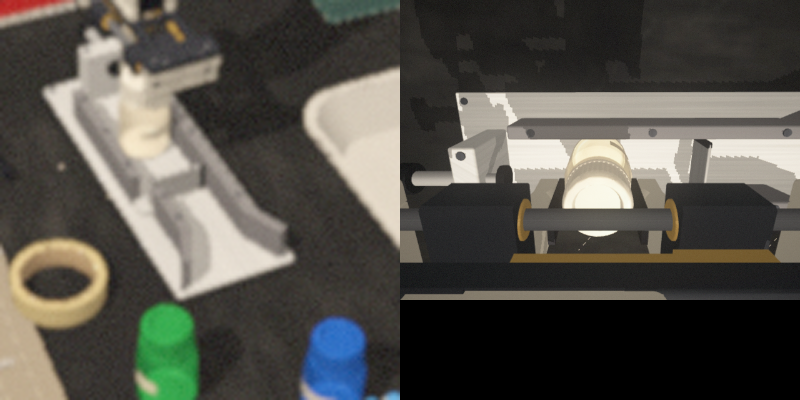

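The side crop shows the gate shut behind the bottle at crop (165,180). In the wrist view the buffer disc's top is at full-frame (178,267). I'll estimate the contact point from that.

Run:
```python
from h import *
d=load('w4')
for z in (.056,.066): 
    p=at(d,180,267,z); print(p, 'bottle-centre y at contact',p[1]-.027)
im=cv2.cvtColor(d['color'],cv2.COLOR_BGR2GRAY)
for y in (262,267,272,280): print(y,im[y,150:215:3])
```

```text
[0.5351744  0.06948433 0.056     ] bottle-centre y at contact 0.04248433066099562
[0.5392512  0.06600657 0.066     ] bottle-centre y at contact 0.039006570055917233
262 [132 146 146 145 146 151 151 149 158 237 238 239 239 238 238 238 238 238
 238 238 239 238]
267 [147 148 145  54  55  52  56  51  58 162 238 237 240 238 239 238 239 238
 238 238 238 239]
272 [145 150  49  50  54  55  53  57  56  54 235 179 181 181 179 182 181 183
 180 181 183 180]
280 [117  93  54  56  58  57  56  49  52  55 145 227 176 178 178 177 179 178
 179 182 178 177]
```

Call:
step_arm([
  [0,0,0.0006,0,0.03],
  [0,0,0.0006,0,0.03],
  [0,0.002,0.0006,0,0.03],
  [-0.0003,0.004,0.0006,0,0.03],
  [-0.0005,0.006,0.0006,0,0.03],
  [-0.0005,0.008,0.0006,0,0.03],
  [-0.0005,0.008,0.0006,0,0.03],
], newtons=30)

```text
t: 13.6
eef_pos: [0.5303, 0.0088, 0.0807]
ee_rot: [-3.141, 0.0, 0.068]
force: [0.5, -0.9, 1.6]
width: 0.0463
gripper_force: 30.0
```

Call:
step_arm([
  [-0.0002,0.003,0,0,0.03],
  [-0.0004,0.006,0,0,0.03],
  [-0.0006,0.009,0,0,0.03],
  [-0.0008,0.012,0,0,0.03],
  [-0.001,0.015,0,0,0.03],
  [-0.0012,0.018,0,0,0.03],
  [-0.0014,0.021,0,0,0.03],
  [-0.0014,0.021,0,0,0.03],
])

```text
t: 14.4
eef_pos: [0.5291, 0.0299, 0.0808]
ee_rot: [-3.141, 0.0, 0.069]
force: [-0.3, 0.8, -0.5]
width: 0.0462
gripper_force: 29.9
```

Call:
step_arm([
  [-0.0001,0.002,0,0,0.03],
  [-0.0002,0.004,0,0,0.03],
  [-0.0002,0.004,0,0,0.03],
])

```text
t: 14.7
eef_pos: [0.5289, 0.0336, 0.0808]
ee_rot: [-3.142, 0.0, 0.068]
force: [-0.7, -0.3, -0.2]
width: 0.0465
gripper_force: 29.9
```

Call:
step_arm([
  [-0.0001,0.0015,0,0,0.03],
  [-0.0002,0.003,0,0,0.03],
  [-0.0002,0.003,0,0,0.03],
])

```text
t: 15.0
eef_pos: [0.5288, 0.0366, 0.0809]
ee_rot: [-3.142, -0.0, 0.068]
force: [-0.2, 0.2, -1.2]
width: 0.0463
gripper_force: 29.9
```

Call:
step_arm([
  [-0.0001,0.0015,0,0,0.03],
  [-0.0002,0.003,0,0,0.03],
  [-0.0002,0.003,0,0,0.03],
])

```text
t: 15.3
eef_pos: [0.5286, 0.0396, 0.0809]
ee_rot: [-3.142, -0.0, 0.068]
force: [0.4, -0.1, -1.7]
width: 0.0462
gripper_force: 29.9
```

Call:
step_arm([
  [-0.0001,0.001,-0.0004,0,0.03],
  [-0.0001,0.002,-0.0004,0,0.03],
  [-0.0001,0.002,-0.0004,0,0.03],
])

```text
t: 15.6
eef_pos: [0.5286, 0.0414, 0.0807]
ee_rot: [3.141, -0.0, 0.068]
force: [1.0, -2.0, 2.3]
width: 0.0462
gripper_force: 30.0
```

Call:
step_arm([
  [-0.0001,0.001,0,0,0.03],
  [-0.0001,0.002,0,0,0.03],
  [-0.0001,0.002,0,0,0.03],
])

```text
t: 15.9
eef_pos: [0.5285, 0.0435, 0.0807]
ee_rot: [3.141, -0.0, 0.068]
force: [-0.7, -2.2, 3.2]
width: 0.0466
gripper_force: 30.0
```

Call:
step_arm([
  [-0.0001,0.001,0.0002,0,0.03],
  [-0.0001,0.0015,0.0002,0,0.03],
  [-0.0001,0.0015,0.0002,0,0.03],
])

```text
t: 16.2
eef_pos: [0.5283, 0.045, 0.0807]
ee_rot: [-3.142, -0.0, 0.068]
force: [0.2, -1.8, 2.2]
width: 0.0464
gripper_force: 30.0
```

```bash
cat > f.py <<'E'
from h import *
F=[]
for i in range(6):
    arm.grab_frame('wrist'); F.append(arm.get_state()['force'])
s=arm.get_state();print(np.mean(F,0),s['eef_pos'],s['ee_rot'],s['t'])
E
python3 f.py
```

```text
[ 0.16236431 -1.3277652   2.39984909] [0.5282885  0.04498069 0.08065731] [-3.14150320e+00 -9.49990946e-05  6.81931132e-02] 16.5
```

Call:
step_arm([
  [-0.0001,0.001,0.0002,0,0.03],
  [-0.0001,0.002,0.0002,0,0.03],
  [-0.0001,0.002,0.0002,0,0.03],
])

```text
t: 16.8
eef_pos: [0.528, 0.0471, 0.0807]
ee_rot: [-3.142, 0.0, 0.068]
force: [-0.0, -0.3, -0.6]
width: 0.0466
gripper_force: 30.0
```

```bash
python3 f.py
```

```text
[ 0.07793469 -0.09629523 -0.49673213] [0.52803512 0.04701328 0.08072037] [-3.14144973e+00  1.73038326e-04  6.81254777e-02] 17.1
```

Call:
step_arm([
  [-0.0001,0.001,0,0,0.03],
  [-0.0001,0.002,0,0,0.03],
  [-0.0001,0.002,0,0,0.03],
  [-0.0001,0.002,0,0,0.03],
])

```text
t: 17.5
eef_pos: [0.5279, 0.0486, 0.0808]
ee_rot: [3.141, 0.0, 0.068]
force: [0.9, -2.9, -0.8]
width: 0.0468
gripper_force: 30.0
```

```bash
python3 f.py
python3 - <<'E'
from h import *
d=grab('wrist','w5')
cv2.imwrite('pics/c5.png',cv2.resize(d['color'][180:380,100:420],None,fx=2,fy=2))
E
```

```text
[ 0.1643339  -3.59501367 -0.64767088] [0.52791616 0.04876535 0.08079634] [3.14138834e+00 3.07367178e-04 6.81391999e-02] 17.8
```

View pics/c5.png

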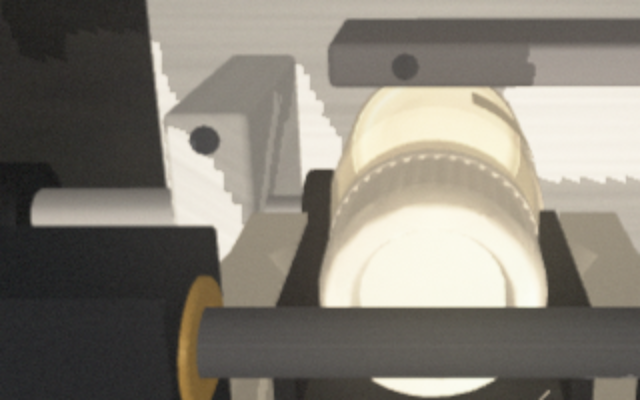

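Force is now 3.6 N with no plate friction, and the crop shows the black buffer at (318,185) meeting the bottle. I'll press gently in stages.

Call:
step_arm([
  [0,0.0005,0,0,0.03],
  [0,0.001,0,0,0.03],
  [-0.0001,0.0015,0,0,0.03],
  [-0.0001,0.002,0,0,0.03],
  [-0.0001,0.002,0,0,0.03],
])

```text
t: 18.35
eef_pos: [0.5278, 0.0504, 0.0809]
ee_rot: [3.141, 0.001, 0.068]
force: [0.6, -6.2, 0.6]
width: 0.0466
gripper_force: 30.0
```

Call:
step_arm([
  [0,0.0005,0,0,0.03],
  [0,0.001,0,0,0.03],
  [0,0.001,0,0,0.03],
])

```text
t: 18.65
eef_pos: [0.5277, 0.0511, 0.0809]
ee_rot: [3.14, 0.001, 0.068]
force: [1.7, -8.2, 0.4]
width: 0.0465
gripper_force: 30.0
```

Another 1 mm should give about 10 N. I'll go there and hold for about a second.

Call:
step_arm([
  [0,0.0005,0,0,0.03],
  [0,0.001,0,0,0.03],
  [0,0.001,0,0,0.03],
  [0,0.001,0,0,0.03],
  [0,0.001,0,0,0.03],
  [0,0.001,0,0,0.03],
  [0,0.001,0,0,0.03],
  [0,0.001,0,0,0.03],
  [0,0.001,0,0,0.03],
])

```text
t: 19.55
eef_pos: [0.5277, 0.0518, 0.0809]
ee_rot: [3.14, 0.001, 0.068]
force: [1.2, -10.4, 0.4]
width: 0.0464
gripper_force: 30.1
```

```bash
python3 f.py
```

```text
[ 1.21302296 -9.83874338  0.09077052] [0.52762926 0.05175733 0.08092616] [3.13985010e+00 1.04053902e-03 6.84159474e-02] 19.85
```

Call:
step_arm([
  [0,-0.001,0,0,0.03],
  [0,-0.002,0,0,0.03],
  [0.0001,-0.003,0,0,0.03],
  [0.0002,-0.004,0,0,0.03],
  [0.0003,-0.005,0,0,0.03],
  [0.0004,-0.006,0,0,0.03],
  [0.0005,-0.007,0,0,0.03],
  [0.0005,-0.007,0,0,0.03],
  [0.0005,-0.007,0,0,0.03],
])

```text
t: 20.75
eef_pos: [0.5286, 0.0462, 0.0809]
ee_rot: [-3.141, -0.0, 0.068]
force: [0.2, 0.3, -1.6]
width: 0.0465
gripper_force: 29.9
```

```bash
python3 f.py
```

```text
[ 0.1208989  -0.25737103 -1.82048035] [0.52846885 0.04597041 0.08087985] [-3.14154827e+00 -5.94702644e-05  6.81984008e-02] 21.05
```

Call:
step_arm([
  [0,0,-0.0003,0,0.03],
  [0,0,-0.0004,0,0.03],
  [0,0,-0.0004,0,0.03],
], newtons=10)

```text
t: 21.35
eef_pos: [0.5287, 0.046, 0.0807]
ee_rot: [-3.142, -0.001, 0.068]
force: [0.1, 0.5, 0.5]
width: 0.0469
gripper_force: 10.0
```

Call:
step_arm([
  [0,0,0,0,0.05],
  [0,0,0,0,0.055],
  [0,0,0,0,0.06],
  [0,0,0,0,0.07],
  [0,0,0,0,0.075],
  [0,0,0,0,0.075],
  [0,0,0.01,0,0.075],
  [0,0,0.03,0,0.075],
  [0,0,0.06,0,0.075],
  [0,0,0.1,0,0.075],
  [0,0,0.14,0,0.075],
  [0,0,0.16,0,0.075],
])

```text
t: 22.55
eef_pos: [0.5297, 0.0461, 0.2453]
ee_rot: [-3.141, -0.006, 0.069]
force: [1.0, 0.2, -0.0]
width: 0.0745
gripper_force: 0.0
```

```bash
python3 f.py
python3 - <<'E'
from h import *
d=grab('wrist','w6');s=grab('side','s6')
a=cv2.resize(s['color'][180:320,270:410],(400,400),interpolation=cv2.INTER_CUBIC); b=cv2.resize(d['color'],(400,300))
o=np.zeros((400,800,3),np.uint8);o[:,:400]=a;o[:300,400:]=b; cv2.imwrite('pics/c6.png',o)
E
```

```text
[-0.00758935  0.14805168 -0.02681934] [0.52778948 0.04575254 0.23977935] [3.14140774e+00 1.34026503e-03 6.80527455e-02] 22.85
```

View pics/c6.png

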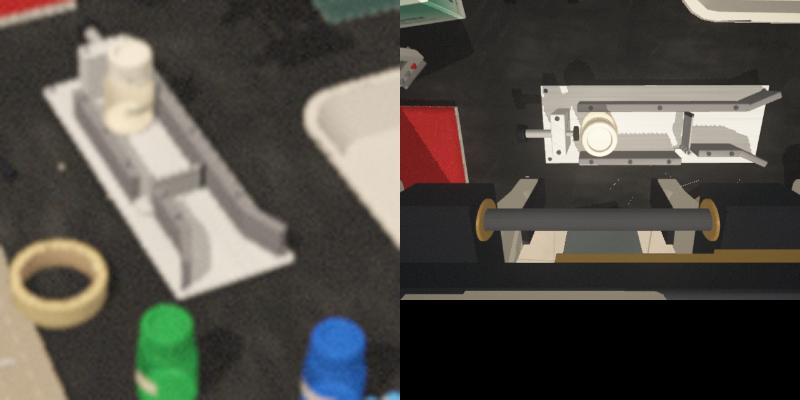

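The bottle stands upright and free at wrist crop (600,135), with the buffer just clear of it at (577,132). The gate is shut at (687,130), and the neighbouring bottles and tape roll in view have not moved.

```bash
python3 -c "
from station import arm
print(arm.job_done())"
```

```text
the job is handed in; nothing more can be done
None
```

The job is handed in: I pushed the bottle through the gate, pressed it on the buffer at about 10 N for over a second, eased it back and left it standing free behind the shut gate, at about 23 s on the robot's clock.

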